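Hold a drawer front against its drawer for screwing

ROBOT

A 6-joint arm with a two-finger parallel gripper is mounted at the origin on a cart in front of the work surface, level with it; the furniture and walls round the work are solid. World frame = base frame: x ahead of the robot, y to its left, z up, the work surface at z = 0. Lengths are in mm, angles in rad, forces in N, time in s.
With the tool pointing down it reaches from about 350 to 725 mm from the base axis. Payload 6 kg.
Tool frame: the origin (TCP) lies midway between the tips of the shut fingers; the grasp point (between the pads) lies 19 mm behind it; z points along the fingers, y is the line along which they close (so a half turn about z gives the same grasp; the last joint's range is limited). The gripper opens to 85 mm and grips with 20 to 120 N. Pads are 22 mm wide; open, the fingers measure 114 mm over their backs; the gripper's body (76 mm by 85 mm) begins 54 mm behind the grasp point. The pads swing forward as they close: fully open they stand 13 mm farther back than shut.
Start: joints at [-0.961, 0.04, 0.085, 0, -1.615, -0.334], TCP at [163.4, -577.299, 231.261] pointing down, gripper open.
Joint ranges: [-2.56, 2.56], [-1.29, 2.01], [-1.08, 1.49], [-3.29, 1.98], [-2.81, -0.18], [-2.99, 2.99]. Speed limits (rad/s): [2.57, 2.57, 3.01, 3.14, 3.14, 3.14].

INTERFACE

Orientations are given as a unit quaternion [x, y, z, w].
In Python, from workcell import robot gives the robot as it stands.
- The arm moves only by the shell command python3 -m crank 'ROWS' [OPENING]. ROWS is text: rows parted by semicolons, each of 6 numbers parted by spaces: the shift along the world's x, y, z in cm, then the turn, a rotation vector about the world's x, y, z in degrees. In form: dx dy dz rx ry rz; .... A call has 1 to 10 rows; each row is the pose to reach, as a shift and turn from the pose commanded when the call began; what a row does not reach only later rows make up. A row lasts 1/8 s, in which the tool goes at most 62.5 mm and 10.7 degrees, less where a joint would pass 70% of its speed; a pose out of reach is approached as far as the arm can. A call with a gripper value outside its range is refused whole. OPENING is the opening, from -1 (shut) to 1 (fully open), set as the call begins (- or left out, the last holds). The fingers move at their own pace and stop on an object; the grip force is fixed at half the most. Time passes only in rows, so rows that repeat a pose let the fingers close. It gives the time, the measured TCP pose, the force, the opening and the grip force at its end, in the units of the state.
- robot.observe(): the state, without advancing time (a new reading comes with each control period).
- robot.camera(name): name is "side" or "top"; returns (picture, depth): 420x560x3 uint8, red, green, blue; 420x560 float32, mm along the optical axis (not along the pixel's ray), 0 where there is no reading.
- robot.get_calibration(name): a dict with "fov_y" (degrees; the focal length in pixels is half the picture's height over the tangent of half this angle, whatever the lens; pixels are square), "cx", "cy" (the principal point, pixels), "k1" (the pictures are not rectified: a ray, as slopes to the right and down, at radius r is drawn at 1 + k1 r^2 times it, then the intrinsics apply), "R" (3x3) and "t" (3): a world point X has camera coordinates R X + t. Camera axes: x right, y down, z forward; pixel columns grow to the right and rows downward; lengths in mm; the calibration is good to about 2 mm. A picture is of the moment at which its call begins. get_calibration takes no time and is no camera call.
- robot.close_job(): hands the job in; it is judged then, once.
Trained networks look in the newest picture that a camera, given by its name, has taken for a name from the list of things; names that differ only in an ending like _2 or _b are one class to them, and where a whole thing is asked for, a point or a joint stands for the part that bears it (a point fixed in the world has none). Each returns a list of dicts, best first, with "p" (0 to 1); they miss things now and then, are a little off and sometimes report something else, mostly with a low value. They report only what shows in the picture. A call takes as long as a camera call.
- robot.spot_in(camera, target): "centre" ([x, y, z] in mm, in world coordinates, good to about 4 mm: the middle of the surface that is visible of it).
- robot.silhouettes(camera, target): "pixels" (420x560 bool, what is visible of it).
The state is a dict: "clock": time; "q": joint angles; "dq": joint speeds; "joint_efforts": joint torques, N m; "position": TCP position; "ee_rot": TCP orientation; "contact_force": force on the tool from outside, world axes, zero at the start; "torque": the same for the moment, N m; "grip_width": opening from 0.0 (shut) to 1.0 (fully open); "gripper_force": force on a finger pad.
Only numpy, scipy, OpenCV 4.12 (cv2) and the standard library are available. Lean on these libraries where they do the work, as an engineer would, in place of code of your own. Each camera call takes 0.05 s, during which the arm holds its last target. There are 200 camera calls.

TASK

The small tea cabinet is getting its drawer front back: take the loose wooden drawer front by its upright pull, lift it, and set its plain back squarely against the front of the drawer box that sticks out of the cabinet, so that the front is upright, centred across the cabinet and its top edge is level with the tops of the cabinet's sides. Press it home gently with a steady 8 N or so (5 to 12 N; the sprung drawer then stands about half-way in and must never be pushed right in), and finish while still gripping and pressing it, as a third hand for the person who will drive the screws. Leave the screwdriver, the mug and the garlic where they are.

Things in the scene. Friction and masses are not known exactly. Their poses are not given: they have to be found in the camera images.
- drawer_front: loose drawer front, 0.15 to 0.29 kg: pale wooden board 180 (y) x 18 (x) x 68 mm high, with a dark upright fin as pull, 20 mm wide (y), standing 36 mm out, as high as the board. Starts upright on the worktop, fin toward the robot. Origin: middle of the lower edge of the plain back; +x points out of the back, the board fills x -18 to 0 mm, the fin x -54 to -18 mm; z up
- pull_grip (a point): point inside the fin, where to grip it from above across its 20 mm width: 38 mm before the back of the board (x = -38), y = 0, 44 mm above the lower edge, 24 mm below the top of the fin
- tea_cabinet: small wooden cabinet, fixed, its top left off: two sides and a back, 180 mm wide (y), 140 deep, 80 high, a pale drawer box inside. Origin: at worktop height, middle of the front edges of its sides; +x points into the cabinet: the front is pushed along +x. The front belongs with its lower edge 12 mm above the worktop, its y = 0 on the cabinet's
- drawer_face (a point): point in the plane of the drawer box's front face, middle of its width, 12 mm above the worktop: where the drawer front's origin belongs. Moves with the drawer; axes as the cabinet's. The face is 150 mm wide, from 10 to 60 mm above this point; unpushed it stands 22 mm out before the front edges of the cabinet's sides
- drawer_box (a joint): how far the drawer box is pushed into the cabinet (m): 0 free, 0.020 right in at its stop. Springs push back with 0.8 N per mm (8 N at 0.010).
- screwdriver: black-handled screwdriver, 170 mm long, lying on the worktop; leave it
- mug: small white mug, 63x86x51 mm, origin under its centre; leave it
- garlic: garlic bulb, 48x50x51 mm, origin under its centre; leave it

How it is judged (in metres and radians):
On the way:
1. the drawer front is lifted off the worktop in the gripper (height (world z) of drawer_front above 0.005 m and contact force between drawer_front and the fingers above 2 N), for 0.2 s.
At the end, for the whole second after the job is handed in: For the last second the gripper holds the front (over 2 N), still; back on the drawer face within 5 mm, square and upright within 0.07 rad, centred within 7 mm, lower edge 12 mm above the worktop within 6 mm, pressed with 4.5 to 12.8 N, drawer 5.8 to 15.5 mm in (value of joint drawer_box between 0.0058 and 0.0155 m and contact force between drawer_front and tea_cabinet between 4.5 and 12.8 N and contact force between drawer_front and the fingers above 2 N and x of drawer_front in the frame of drawer_face between -0.005 and 0.005 m and y of drawer_front in the frame of drawer_face between -0.007 and 0.007 m and z of drawer_front in the frame of drawer_face between -0.006 and 0.006 m and angle between the x axis of drawer_front and the x axis of tea_cabinet, either way round below 0.07 rad and angle between drawer_front's own z axis and vertical below 0.07 rad and linear speed of drawer_front below 0.01 m/s); the arm keeps its last pose, push and grip.
It fails at once if the drawer is pushed right in (beyond 19 mm) (value of joint drawer_box above 0.019 m).
It fails at once if the screwdriver, mug or garlic is moved by more than 30 mm (distance of any of screwdriver, mug, garlic from where it was at the start of the episode above 0.03 m).
It also fails if it takes over 42 s, if anything falls off the work surface, if the arm or the gripper's body presses on something with over 40 N, if the wrist force passes 120 N, or if a joint passes its speed limit or range.

## Working session

There is one attempt and no reset: what is moved stays moved. The work goes in short steps, Python scripts to look and compute and a shell command to move; the robot and the scene stay as the last step left them, time stands still between calls to the robot, and variables do not carry over. Pictures are saved under pics/ and viewed, at most 10 in all, crops included, and the job is handed in when it is done.

```bash
ls; mkdir -p pics; cat > h.py <<'E'
import numpy as np, cv2
from workcell import robot
def cloud(name, depth):
    c=robot.get_calibration(name); h,w=depth.shape
    f=h/2/np.tan(np.radians(c["fov_y"])/2)
    K=np.array([[f,0,c["cx"]],[0,f,c["cy"]],[0,0,1.]])
    v,u=np.mgrid[:h,:w]
    p=cv2.undistortPoints(np.stack([u,v],-1).reshape(-1,1,2).astype(np.float64),K,np.array([c["k1"],0,0,0.])).reshape(h,w,2)
    P=np.dstack([p*depth[...,None],depth])
    return (P-np.array(c["t"]))@np.array(c["R"])
def save(name,pic): cv2.imwrite("pics/"+name,pic[:,:,::-1])
E
python3 - <<'E'
from h import *
s=robot.observe(); print(s)
ims=[]
for n in("top","side"):
    pic,d=robot.camera(n); save(n+"0.png",pic); W=cloud(n,d); np.savez(n+"0.npz",pic=pic,W=W,d=d)
    for t in("drawer_front","tea_cabinet","drawer_box","screwdriver","mug","garlic"):
        r=robot.silhouettes(n,t)
        for q in r[:2]:
            m=q["pixels"]&(d>0); P=W[m]
            if len(P): print(n,t,round(q["p"],2),len(P),np.percentile(P,[2,50,98],axis=0).round().tolist())
E
```

```text
pics
{'clock': 0.0, 'q': array([-9.61292956e-01,  4.08030050e-02,  8.37913310e-02, -4.50504103e-04,
       -1.61551112e+00, -3.33682809e-01]), 'dq': array([ 0.00020004,  0.00072712,  0.00155609,  0.00114259, -0.0005734 ,
       -0.00077725]), 'joint_efforts': array([ 9.92543501e-04, -3.68211615e+01,  3.47409582e+01,  6.93244591e+00,
       -5.47518575e-03, -1.46021324e-05]), 'position': array([ 163.37201196, -576.97956317,  230.27572497]), 'ee_rot': array([-1.37483264e-01,  9.90503688e-01,  8.71242642e-04, -1.91700210e-04]), 'contact_force': array([-0.13367078, -0.03330099, -0.53654255]), 'torque': array([0.00948599, 0.01525714, 0.03278256]), 'gripper_force': 0.0, 'grip_width': 0.9956369057549143}
top drawer_front 0.75 1192 [[425.0, 5.0, 9.0], [457.0, 90.0, 66.0], [492.0, 171.0, 70.0]]
top tea_cabinet 0.73 1061 [[579.0, -442.0, 24.0], [606.0, -396.0, 50.0], [627.0, -311.0, 79.0]]
top drawer_box 0.71 952 [[579.0, -431.0, 23.0], [607.0, -389.0, 44.0], [627.0, -311.0, 74.0]]
top drawer_box 0.5 1293 [[426.0, 5.0, -2.0], [458.0, 90.0, 66.0], [493.0, 172.0, 70.0]]
top screwdriver 0.73 617 
[... 184 characters left out ...]
-183.0, 20.0], [479.0, -163.0, 33.0], [500.0, -141.0, 45.0]]
top garlic 0.36 1025 [[578.0, -435.0, -0.0], [607.0, -391.0, 44.0], [627.0, -307.0, 74.0]]
side drawer_front 0.66 3878 [[425.0, 12.0, 4.0], [465.0, 110.0, 47.0], [496.0, 178.0, 69.0]]
side tea_cabinet 0.85 3285 [[583.0, -480.0, 8.0], [683.0, -348.0, 57.0], [782.0, -279.0, 81.0]]
side drawer_box 0.7 1665 [[580.0, -454.0, 25.0], [633.0, -380.0, 54.0], [725.0, -284.0, 73.0]]
side mug 0.78 736 [[374.0, -390.0, 1.0], [415.0, -264.0, 37.0], [450.0, -246.0, 52.0]]
side garlic 0.66 3818 [[425.0, 13.0, 5.0], [465.0, 110.0, 47.0], [494.0, 178.0, 69.0]]
side garlic 0.58 339 [[460.0, -169.0, 10.0], [477.0, -149.0, 29.0], [500.0, -138.0, 45.0]]
```

View pics/top0.png

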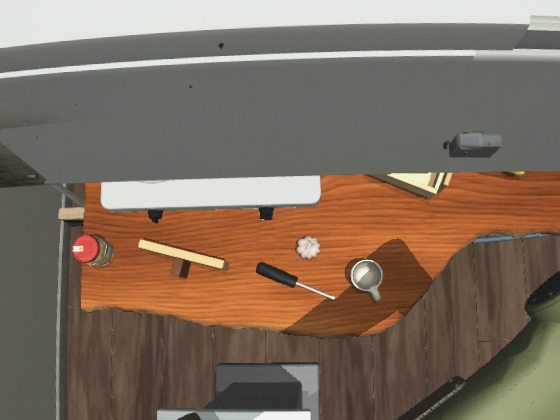

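View pics/side0.png

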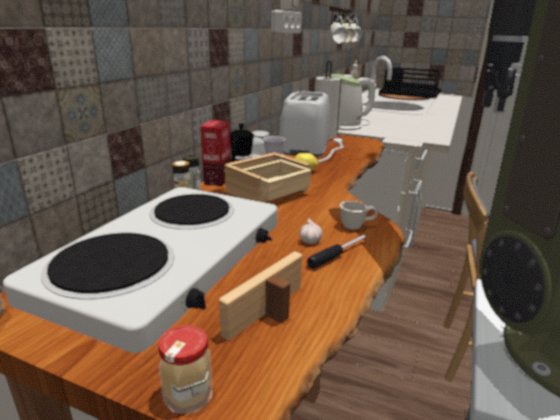

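The top view shows the board at about (183,255) with its fin at (181,268). The cabinet, around (410,182), is mostly hidden under an overhang. The side view shows the board at (262,293) and the open cabinet at (267,178). Next I'll fit both poses and measure the overhang.

```bash
python3 - <<'E'
from h import *
import matplotlib
E
python3 - <<'E'
from h import *
T=np.load("top0.npz");S=np.load("side0.npz")
def rect(P,l):
    r=cv2.minAreaRect(P[:,:2].astype(np.float32)); print(l,len(P),[np.round(x,1) for x in r], "box",cv2.boxPoints(r).round().tolist())
for n,D in(("top",T),("side",S)):
    W=D["W"];d=D["d"];ok=d>0
    R=ok&(W[...,0]>380)&(W[...,0]<540)&(W[...,1]>-40)&(W[...,1]<210)
    m=R&(W[...,2]>60)&(W[...,2]<76)&(D["pic"].astype(int).sum(-1)>380)
    rect(W[m],n+" board top"); print(np.median(W[m][:,2]))
    m=R&(W[...,2]>55)&(W[...,2]<80)&(D["pic"].astype(int).sum(-1)<250)
    print("fin",m.sum(),np.percentile(W[m],[5,50,95],axis=0).round().tolist() if m.any() else 0)
    C=ok&(W[...,0]>540)&(W[...,0]<830)&(W[...,1]>-540)&(W[...,1]<-230)
    m=C&(W[...,2]>76)&(W[...,2]<86); rect(W[m],n+" cab top")
    m=C&(W[...,2]>20)&(W[...,2]<69); 
    if m.any():rect(W[m],n+" cab mid")
W=T["W"]
for v in(20,70,120,160,170): print(v,[W[v,u].round().tolist() for u in(200,300,400,480)])
# plan-view plot of side+top cabinet region, 2px/mm, coloured by height
img=np.zeros((600,800,3),np.uint8)
for n,D in(("s",S),("t",T)):
    W=D["W"];m=(D["d"]>0)&(W[...,2]>15)&(W[...,2]<90)&(W[...,0]>540)&(W[...,0]<830)&(W[...,1]>-560)&(W[...,1]<-200)
    for p in W[m]:
        c=(0,255,255) if p[2]>76 else ((0,255,0) if p[2]>66 else (255,80,0) if n=="s" else (0,0,255))
        cv2.circle(img,(int((-200-p[1])*2),int((830-p[0])*2)),1,c,-1)
cv2.imwrite("pics/plan.png",img)
E
```

```text
top board top 755 [array([467.9,  90.7]), array([179.4,  17.4]), np.float64(75.2)] box [[437.0, 6.0], [453.0, 2.0], [499.0, 175.0], [482.0, 180.0]]
66.56911961177175
fin 56 [[425.0, 85.0, 57.0], [443.0, 88.0, 64.0], [459.0, 106.0, 68.0]]
top cab top 52 [array([ 603. , -441.9]), array([10.5, 26.7]), np.float64(71.8)] box [[589.0, -443.0], [614.0, -451.0], [617.0, -441.0], [592.0, -433.0]]
top cab mid 816 [array([ 602.9, -370.8]), array([151. ,  53.7]), np.float64(89.5)] box [[575.0, -446.0], [629.0, -446.0], [630.0, -296.0], [577.0, -295.0]]
side board top 816 [array([467.9,  92.2]), array([180. ,  21.3]), np.float64(74.9)] box [[434.0, 8.0], [455.0, 3.0], [502.0, 176.0], [481.0, 182.0]]
68.08052211835144
fin 197 [[425.0, 98.0, 56.0], [439.0, 107.0, 62.0], [458.0, 111.0, 68.0]]
side cab top 452 [array([ 756.6, -359. ]), array([290.7, 240.8]), np.float64(67.1)] box [[589.0, -446.0], [811.0, -540.0], [924.0, -272.0], [702.0, -178.0]]
side cab mid 2376 [array([ 703.3, -384.6]), array([309.5, 253.2]), np.float64(89.7)] box [[576.0, -539.0], [829.0, -540.0], [831.0, -230.0], [577.0, -229.0]]
20 [[413.0, -158.0, 1024.0], [413.0, -177.0, 1023.0], [412.0, -196.0, 1023.0], [413.0, -212.0, 1022.0]]
70 [[411.0, -154.0, 1006.0], [411.0, -176.0, 1003.0], [412.0, -199.0, 1001.0], [411.0, -218.0, 1002.0]]
120 [[411.0, -147.0, 973.0], [412.0, -175.0, 969.0], [412.0, -204.0, 967.0], [411.0, -228.0, 967.0]]
160 [[411.0, -138.0, 932.0], [412.0, -174.0, 925.0], [411.0, -211.0, 924.0], [412.0, -242.0, 921.0]]
170 [[412.0, -135.0, 916.0], [412.0, -173.0, 912.0], [411.0, -213.0, 909.0], [412.0, -247.0, 904.0]]Traceback (most recent call last):
  File "<stdin>", line 2, in <module>
ModuleNotFoundError: No module named 'matplotlib'
```

View pics/plan.png

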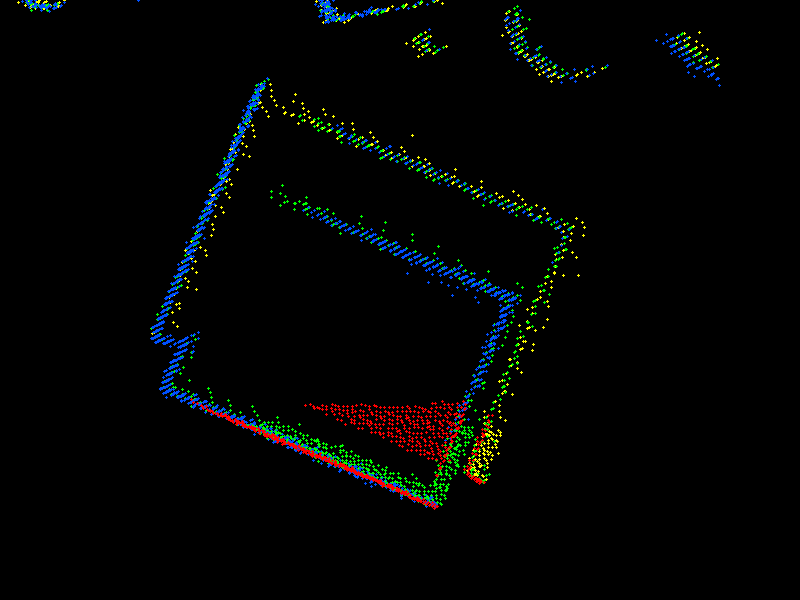

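The plan view shows the cabinet outline clearly, with the box face running from about px (163,390) to (438,508). That makes it about 150 mm wide, as it should be. I'll fit it properly.

```bash
python3 - <<'E'
from h import *
for n in("top","side"):
    D=np.load(n+"0.npz");W=D["W"];P=W[(D["d"]>0)].reshape(-1,3)
    x0=np.array([605.5,-350.]);yaw=np.radians(-23.2)
    for it in range(3):
        ex=np.array([np.cos(yaw),np.sin(yaw)]);ey=np.array([-ex[1],ex[0]])
        a=(P[:,:2]-x0)@ex;b=(P[:,:2]-x0)@ey
        m=(abs(a)<5)&(abs(b)<70)&(P[:,2]>24)&(P[:,2]<66)
        k,c=np.polyfit(b[m],a[m],1); yaw-=np.arctan(k); x0=x0+c*ex
    ex=np.array([np.cos(yaw),np.sin(yaw)]);ey=np.array([-ex[1],ex[0]])
    a=(P[:,:2]-x0)@ex;b=(P[:,:2]-x0)@ey
    f=(abs(a)<4)&(abs(b)<90)&(P[:,2]>24)&(P[:,2]<66)
    s=(a>30)&(a<150)&(abs(b)<110)&(P[:,2]>20)&(P[:,2]<86)
    bk=(abs(b)<60)&(a>140)&(a<180)&(P[:,2]>60)&(P[:,2]<86)
    print(n,m.sum(),"yaw",np.degrees(yaw).round(2),"x0",x0.round(1),"face b",np.percentile(b[f],[1,99]).round(1),"sides b",np.percentile(b[s],[1,99]).round(1) if s.any() else 0,"back a",np.percentile(a[bk],[5,50,95]).round(1) if bk.any() else 0,"side front a",a[s].min() if s.any() else 0)
    L=(abs(abs(b)-85)<8)&(a>5)&(a<150)&(P[:,2]>20)&(P[:,2]<86)
    for sg in(1,-1):
        q=L&(b*sg>0)
        if q.sum()>10: print(sg,q.sum(),"side: a min",np.percentile(a[q],1).round(1),"b",np.percentile(b[q],[2,50,98]).round(1))
E
```

```text
top 327 yaw -23.06 x0 [ 605.7 -350.1] face b [-73.2  52.9] sides b [-89.7 -22.6] back a 0 side front a 30.015136707549452
-1 144 side: a min 19.7 b [-91.2 -84.3 -80.1]
side 592 yaw -23.25 x0 [ 606.2 -350.3] face b [-72.4  75. ] sides b [-85.5  91.7] back a [149.5 152.4 156.9] side front a 30.01530678221214
1 813 side: a min 20.6 b [81.7 89.2 91.7]
-1 179 side: a min 21.2 b [-89.4 -81.1 -78.1]
```

```bash
python3 -m crank '5 7 0 0 0 0;10 13 0 0 0 0;14 19 0 0 0 0;18 25 0 0 0 -5;20.5 30.5 0 0 0 -10;22.5 36 0 0 0 -15;24 42 0 0 0 -20;25.5 48 0 0 0 -25;26.5 54 0 0 0 -28;27.2 60 0 0 0 -30.7' 1
```

```text
clock: 1.95
position: [428.2, -20.0, 231.6]
ee_rot: [0.13, 0.991, 0.0, 0.001]
contact_force: [1.5, 0.4, 0.4]
grip_width: 1.0
gripper_force: 0.0
```

```bash
python3 -m crank '0 0 0 0 0 0;0 0 0 0 0 0'; python3 - <<'E'
from h import *
from scipy.spatial.transform import Rotation as R
s=robot.observe(); M=R.from_quat(s["ee_rot"]).as_matrix(); print(s["position"],"yaw of y",np.degrees(np.arctan2(-M[0,1],M[1,1])),M[:,2].round(3))
E
```

```text
clock: 2.2
position: [428.1, -22.0, 231.5]
ee_rot: [0.129, 0.992, -0.0, 0.0]
contact_force: [0.0, 0.2, 0.6]
grip_width: 1.001
gripper_force: 0.0
[428.12967462 -21.96339213 231.46041056] yaw of y -14.82354524899784 [ 0. -0. -1.]
```

```bash
python3 -m crank '0.6 6 0 0 0 0;1.2 12.1 0 0 0 0;1.2 12.1 -4 0 0 0;1.2 12.1 -8 0 0 0;1.2 12.1 -12 0 0 0;1.2 12.1 -12 0 0 0'; python3 - <<'E'
from h import *
pic,d=robot.camera("side"); save("s1.png",pic[200:400,150:420].repeat(2,0).repeat(2,1))
W=cloud("side",d)
print(robot.observe()["position"])
E
```

```text
clock: 2.95
position: [438.8, 96.6, 108.6]
ee_rot: [0.131, 0.991, -0.002, -0.002]
contact_force: [-0.6, 0.3, 1.4]
grip_width: 1.001
gripper_force: 0.0
[440.2195017   97.24566768 111.41133756]
```

View pics/s1.png

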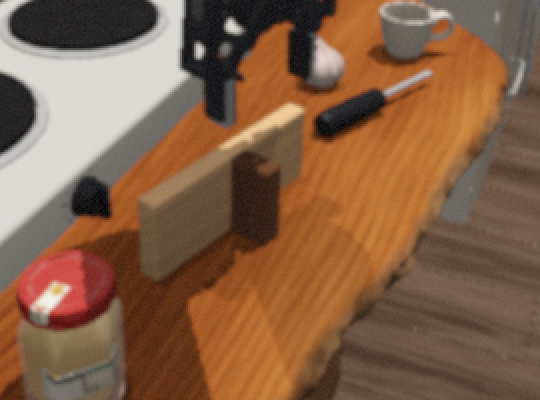

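The fingers stand above the fin, one on each side: (220,100) and (302,55) in the crop, with the fin top at (258,165). I'll descend and close.

```bash
python3 -m crank '0 0.1 -3 0 0 0;0 0.1 -6 0 0 0;0 0.1 -8.6 0 0 0;0 0.1 -8.6 0 0 0;0 0.1 -8.6 0 0 0'; python3 -m crank '0 0 0 0 0 0;0 0 0 0 0 0;0 0 0 0 0 0;0 0 0 0 0 0;0 0 0 0 0 0;0 0 0 0 0 0;0 0 0 0 0 0;0 0 0 0 0 0' -1
```

```text
clock: 3.62
position: [441.7, 100.2, 28.0]
ee_rot: [0.13, 0.992, 0.001, 0.002]
contact_force: [-0.3, 1.0, 1.1]
grip_width: 1.001
gripper_force: 0.0
clock: 4.62
position: [440.3, 100.1, 25.6]
ee_rot: [0.13, 0.992, 0.0, 0.0]
contact_force: [-1.7, 0.6, 3.4]
grip_width: 0.226
gripper_force: 59.2
```

```bash
python3 -m crank '0 0 2 0 0 0;0 0 6 0 0 0;0 0 11 0 0 0;0 0 12 0 0 0;0 0 12 0 0 0'; python3 - <<'E'
from h import *
from scipy.spatial.transform import Rotation as R
for n in("top","side"):
    pic,d=robot.camera(n); W=cloud(n,d); s=robot.observe()
    M=R.from_quat(s["ee_rot"]).as_matrix(); yaw=np.arctan2(-M[0,1],M[1,1])
    print(n,s["position"].round(1),np.degrees(yaw).round(2))
    ex=np.array([np.cos(yaw),np.sin(yaw)]);ey=np.array([-ex[1],ex[0]])
    D=W[...,:2]-s["position"][:2]; a=D@ex;b=D@ey;z=W[...,2]-s["position"][2]
    m=(d>0)&(abs(b)<110)&(a>10)&(a<50)&(z>-40)&(z<60)&(pic.astype(int).sum(-1)>250)
    t=m&(z>36)
    r=cv2.minAreaRect(np.stack([a[t],b[t]],-1).astype(np.float32)); print(m.sum(),t.sum(),r,"z",np.percentile(z[m],[1,50,99]).round(1),"ztop",np.median(z[t]))
    if n=="side": save("s2.png",pic)
    for sg in(-1,1):
        q=m&(b*sg>20); print(sg,"ztop99",np.percentile(z[q],97).round(1) if q.any() else 0)
E
```

```text
clock: 5.25
position: [439.9, 100.1, 144.6]
ee_rot: [0.13, 0.992, 0.0, -0.0]
contact_force: [-0.3, -0.3, -2.9]
grip_width: 0.227
gripper_force: 59.0
top [439.4  99.9 143.5] -14.91
575 518 ((29.544063568115234, -39.8289680480957), (17.94124412536621, 101.41329193115234), 0.21398305892944336) z [-19.8  41.7  45.7] ztop 41.925353477577346
-1 ztop99 45.1
1 ztop99 0
side [439.3  99.7 143.1] -14.91
847 436 ((24.44796371459961, 37.09259796142578), (106.8532485961914, 27.631013870239258), 87.49871063232422) z [-23.7  36.8  44.1] ztop 42.49942153903277
-1 ztop99 19.6
1 ztop99 43.8
```

View pics/s2.png

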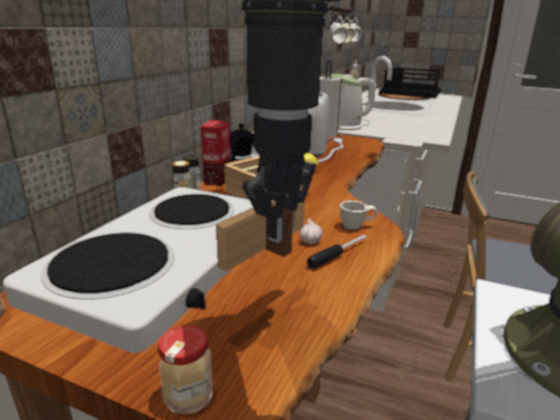

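The board hangs upright and square in the gripper, around (262,235). Its back is 38.5 mm ahead of the TCP and its lower edge about 25 mm below. I'll carry it across.

```bash
python3 -m crank '0 -4 0 0 0 0;1 -9 0 0 0 -1;2 -14 0 0 0 -2;3 -19 0 0 0 -3;4 -24 0 0 0 -4;5.2 -29 0 0 0 -5;6.5 -34 0 0 0 -6;8 -38.5 0 0 0 -7;9.2 -41.5 0 0 0 -8.2;9.4 -41.9 0 0 0 -8.2'; python3 -m crank '0 0 0 0 0 0;0 0 0 0 0 0;0 0 0 0 0 0'; python3 - <<'E'
from h import *
from scipy.spatial.transform import Rotation as R
s=robot.observe(); M=R.from_quat(s["ee_rot"]).as_matrix(); print(s["position"],np.degrees(np.arctan2(-M[0,1],M[1,1])),s["contact_force"])
ex=np.array([.9195,-.3931]);F=np.array([606,-350.])
print("shift to 30mm standoff",F-68.5*ex-s["position"][:2])
E
```

```text
clock: 6.6
position: [533.2, -320.5, 141.8]
ee_rot: [0.201, 0.979, 0.0, -0.003]
contact_force: [0.5, 0.4, -1.7]
grip_width: 0.227
gripper_force: 59.1
clock: 6.98
position: [534.2, -318.2, 145.6]
ee_rot: [0.2, 0.98, 0.0, 0.0]
contact_force: [0.3, -0.6, -1.3]
grip_width: 0.23
gripper_force: 59.1
[ 534.19615529 -318.2361019   145.57010025] -23.031736167602592 [ 0.25993456 -0.58098592 -1.34652529]
shift to 30mm standoff [ 8.81809471 -4.8365481 ]
```

```bash
python3 -m crank '0 -0.1 -3 0 0 0;0 -0.1 -7 0 0 0;0 -0.1 -10.8 0 0 0;0 -0.1 -10.8 0 0 0;0 -0.1 -10.8 0 0 0;0 -0.1 -10.8 0 0 0'; python3 - <<'E'
from h import *
from scipy.spatial.transform import Rotation as R
ex=np.array([.9195,-.3931]);ey=np.array([.3931,.9195]);F=np.array([606,-350.])
for n in("top","side"):
    pic,d=robot.camera(n); W=cloud(n,d); s=robot.observe()
    M=R.from_quat(s["ee_rot"]).as_matrix(); yaw=np.degrees(np.arctan2(-M[0,1],M[1,1]))
    D=W[...,:2]-F; a=D@ex;b=D@ey;z=W[...,2]
    tc=s["position"][:2]-F
    print(n,"tcp a,b,z",(tc@ex).round(1),(tc@ey).round(1),s["position"][2].round(1),yaw.round(2),s["contact_force"].round(1))
    m=(d>0)&(abs(b)<110)&(a>-75)&(a<-20)&(z>70)&(z<90)&(pic.astype(int).sum(-1)>250)
    print(m.sum(),np.percentile(a[m],[2,98]).round(1),np.percentile(b[m],[1,99]).round(1),np.percentile(z[m],[5,50,95]).round(1))
    m=(d>0)&(abs(b)<100)&(a>-12)&(a<12)&(z>24)&(z<66); print("face",m.sum(),np.median(a[m]).round(1))
    if n=="side": save("s3.png",np.hstack([pic[120:260,180:380]]).repeat(3,0).repeat(3,1))
E
```

```text
clock: 7.72
position: [535.5, -320.5, 40.0]
ee_rot: [0.2, 0.98, -0.0, 0.002]
contact_force: [0.4, -0.1, -0.6]
grip_width: 0.226
gripper_force: 59.1
top tcp a,b,z -76.7 -0.5 39.6 -23.08 [ 0.5  0.2 -2.7]
84 [-56.3 -39.3] [-90.7 -71.4] [77.1 80.8 84.4]
face 0 nan
side tcp a,b,z -76.9 -0.6 39.1 -23.09 [ 0.2  0.4 -2.7]
144 [-56.7 -38.3] [-14.1  90.1] [74.6 81.3 83.5]
face 176 1.1
  return _methods._mean(a, axis=axis, dtype=dtype,
  ret = ret.dtype.type(ret / rcount)
```

View pics/s3.png

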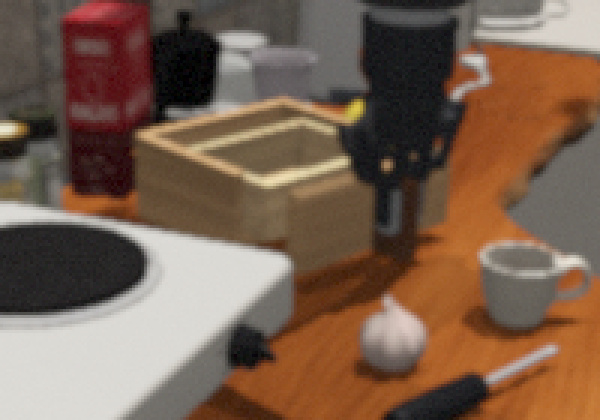

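The front stands upright before the box, its top at the height of the cabinet sides, with a gap of about 38 mm at crop (270,190). I'll approach to just short of contact and let it settle.

```bash
python3 -m crank '0.9 -0.4 0 0 0 0;1.8 -0.8 0 0 0 0;2.7 -1.2 0 0 0 0;3 -1.3 0 0 0 0;3 -1.3 0 0 0 0;3 -1.3 0 0 0 0;3 -1.3 0 0 0 0'; cat > st.py <<'E'
from h import *
from scipy.spatial.transform import Rotation as R
ex=np.array([.9195,-.3931]);ey=np.array([.3931,.9195]);F=np.array([606,-350.])
s=robot.observe();M=R.from_quat(s["ee_rot"]).as_matrix();tc=s["position"][:2]-F
print("back a %.1f b %.1f z %.1f yaw %.2f"%(tc@ex+38.5,tc@ey,s["position"][2],np.degrees(np.arctan2(-M[0,1],M[1,1]))),"F a %.1f b %.1f z %.1f"%(s["contact_force"][:2]@ex,s["contact_force"][:2]@ey,s["contact_force"][2]),"tilt",M[:,2].round(3),"T",s["torque"].round(2))
E
python3 st.py
```

```text
clock: 8.7
position: [564.0, -333.0, 37.4]
ee_rot: [0.2, 0.98, 0.0, 0.0]
contact_force: [-0.2, -0.6, -1.6]
grip_width: 0.225
gripper_force: 59.1
back a -6.8 b -0.8 z 37.4 yaw -23.09 F a 0.0 b -0.6 z -1.6 tilt [ 0.  0. -1.] T [0.03 0.08 0.01]
```

```bash
python3 -m crank '0.3 -0.13 0 0 0 0;0.6 -0.26 0 0 0 0;0.9 -0.38 0 0 0 0;1.1 -0.47 0 0 0 0;1.1 -0.47 0 0 0 0;1.1 -0.47 0 0 0 0;1.1 -0.47 0 0 0 0;1.1 -0.47 0 0 0 0'; python3 st.py
```

```text
clock: 9.7
position: [574.9, -337.7, 37.1]
ee_rot: [0.2, 0.98, 0.0, -0.0]
contact_force: [-4.8, 0.9, -1.3]
grip_width: 0.228
gripper_force: 59.3
back a 5.1 b -0.9 z 37.1 yaw -23.10 F a -4.8 b -1.0 z -1.3 tilt [-0.  0. -1.] T [0.58 1.4  0.06]
```

```bash
python3 -m crank '0.2 -0.08 0 0 0 0;0.37 -0.15 0 0 0 0;0.37 -0.15 0 0 0 0;0.37 -0.15 0 0 0 0;0.37 -0.15 0 0 0 0;0.37 -0.15 0 0 0 0;0.37 -0.15 0 0 0 0;0.37 -0.15 0 0 0 0'; python3 st.py; python3 - <<'E'
from h import *
ex=np.array([.9195,-.3931]);ey=np.array([.3931,.9195]);F=np.array([606,-350.])
pic,d=robot.camera("side");W=cloud("side",d);D=W[...,:2]-F;a=D@ex;b=D@ey;z=W[...,2]
m=(d>0)&(abs(b)<110)&(a>-25)&(a<30)&(z>70)&(z<86)&(pic.astype(int).sum(-1)>250)
for lo,hi in((30,60),(60,95)):
    q=m&(b>lo)&(b<hi); print(q.sum(),np.percentile(a[q],[3,50,97]).round(1),np.percentile(z[q],[50,97]).round(1),np.percentile(b[q],99).round(1))
# board front face (a about -10): yaw and pitch
q=(d>0)&(b>20)&(b<85)&(abs(a+8.5)<6)&(z>20)&(z<72)
if q.sum()>50:
    c=np.linalg.lstsq(np.c_[b[q],z[q],np.ones(q.sum())],a[q],rcond=None)[0]; print("front face slopes yaw,pitch,offset",c.round(3),q.sum())
save("s4.png",pic[120:260,180:380].repeat(3,0).repeat(3,1))
E
python3 st.py
```

```text
clock: 10.7
position: [578.1, -339.1, 37.1]
ee_rot: [0.2, 0.98, 0.0, -0.001]
contact_force: [-6.9, 3.1, 1.6]
grip_width: 0.227
gripper_force: 59.5
back a 8.5 b -0.9 z 37.1 yaw -23.11 F a -7.6 b 0.2 z 1.6 tilt [-0.002  0.001 -1.   ] T [0.98 2.05 0.01]
51 [-9.8 -6.6  7.5] [79.1 80.9] 59.7
81 [-9.8 -2.6 27.1] [78.  81.1] 89.9
front face slopes yaw,pitch,offset [ 4.000e-03 -2.000e-03 -8.012e+00] 374
back a 8.6 b -0.9 z 37.1 yaw -23.11 F a -6.6 b -0.3 z 1.1 tilt [-0.002  0.001 -1.   ] T [ 0.98  2.1  -0.  ]
```

View pics/s4.png

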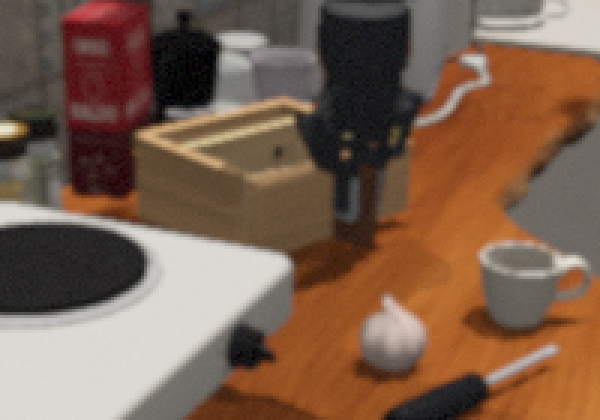

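The front sits flat on the box at crop (290,210), level with the cabinet sides and centred. It is square within 0.005 rad and pressed with about 7 N. I'm handing it in.

```bash
python3 -c "
from workcell import robot
print(robot.close_job())"
```

```text
the job is handed in; nothing more can be done
None
```

I handed the job in with the drawer front still gripped and pressed on the drawer box at about 7 N (box about 9 mm in), upright, square, centred within about 1 mm and level with the cabinet sides; the screwdriver, mug and garlic were not touched, and no verdict was shown at hand-in.

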